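# Pull the spacer panel and cam-lock the two-part display riser

## Robot

A 7-joint arm with a two-finger parallel gripper is mounted at the origin on the work surface. World frame = base frame: x ahead of the robot, y to its left, z up, the work surface at z = 0. Lengths are in m, angles in rad, forces in N, time in s.
With the tool pointing down it reaches from about 0.4 to 0.9 m from the base axis. Payload 5.6 kg.
Tool frame: the origin (TCP) lies midway between the tips of the shut fingers; the grasp point (between the pads) lies 19 mm behind it (hold_point_z is the z of the grasp point in the tool frame, in m); z points along the fingers, y is the line along which they close (so a half turn about z gives the same grasp; the last joint's range is limited). The gripper opens to 92 mm and grips with 3 to 60 N. Pads are 20 mm wide; open, the fingers measure 128 mm over their backs; the gripper's body (75 mm by 189 mm) begins 69 mm behind the grasp point.
Start: joints at [1.12, 0.468, -0.012, 1.603, 0.006, 1.071, -0.056], TCP at [0.258, -0.597, 0.215] pointing down, gripper open.
Joint ranges: [-2.53, 2.53], [-0.31, 2.02], [-1.57, 1.55], [0.28, 2.44], [-1.29, 4.43], [0.15, 1.84], [-2.92, 2.92]. Speed limits (rad/s): [2.57, 2.57, 3.14, 3.14, 3.14, 3.14, 3.14].

## Interface

Orientations are given as a rotation vector (axis times angle).
In Python, from station import state, camera, finish_job, look_for, tip_of, hold_point_z gives the robot as it stands.
- The arm moves only by the tool jog_arm, never from a script. Its argument "steps" is a list of rows, each a list of 3 entries, a list of its own where there are three numbers: the finger opening in cm, from 0 to 9.19, then the shift along the world's x, y, z in cm, then the turn, a rotation vector about the world's x, y, z in units of 6 degrees (1.0 is 6 degrees). A call has 1 to 12 rows; each row shifts and turns the commanded pose from where the row before left it; what a row does not reach is not made up. A row lasts 1/12 s, in which the tool goes at most 41.7 mm and 7.16 degrees, less where a joint would pass 70% of its speed; a pose out of reach is approached as far as the arm can. A call is refused whole if a number of a shift passes 4.17 or a number of a turn 1, either way. A call with a gripper value outside its range is refused whole. The fingers move at their own pace and stop on an object; "squeeze" is the grip in N (left out, the last holds). Time passes only in rows, so rows that do not move let the fingers close. It gives the time, the measured TCP pose, the force, the opening and the grip force at its end, in the units of the state.
- state(): the state, without advancing time (a new reading comes with each control period).
- camera(name): name is "scene" or "side" or "wrist"; returns a dict with "image" (384x512x3 uint8, red, green, blue), "z_map" (384x512 float32, m along the optical axis (not along the pixel's ray), 0 where there is no reading), "mtx" (3x3 intrinsics, pixels), "rvec" (rotation vector, rad) and "tvec" (3), from world to camera coordinates, as OpenCV has them; the wrist camera has in their place "mount" (4x4, takes a point from camera to tool coordinates, whose origin is the TCP and whose axes are the flange's). Camera axes: x right, y down, z forward; pixel columns grow to the right and rows downward; lengths in m; the calibration is good to about 2 mm. A picture is of the moment at which its call begins: read the wrist's pose just before it.
- finish_job(): hands the job in; it is judged then, once.
Trained networks look in a picture, given as the dict that the camera call returned (one of the last four; its "shot" number tells which), for a name from the list of things; names that differ only in an ending like _2 or _b are one class to them, and where a whole thing is asked for, a point or a joint stands for the part that bears it (a point fixed in the world has none). Each returns a list of dicts, best first, with "score" (0 to 1); they miss things now and then, are a little off and sometimes report something else, mostly with a low value. They report only what shows in the picture. A call takes as long as a camera call. They do not tell look-alikes from the thing itself.
- look_for(target, picture): "position" ([column, row] in pixels, amid what is visible of it).
- tip_of(target, picture): "position" ([column, row] in pixels: a listed point, or the origin of a listed thing).
The state is a dict: "time": time; "q": joint angles; "joint_velocities": joint speeds; "joint_efforts": joint torques, N m; "position": TCP position; "tool_rot": TCP orientation; "ft_force": force on the tool from outside, world axes, zero at the start; "moment": the same for the moment, N m; "grip_width": finger opening in m; "finger_force": force on a finger pad.
Only numpy, scipy, OpenCV 4.12 (cv2) and the standard library are available. Lean on these libraries where they do the work, as an engineer would, in place of code of your own. Each camera call takes 0.05 s, during which the arm holds its last target. There are 200 camera calls.

## Task

Slide the white spacer panel up out of the gap in the two-part display riser and set it down, without dropping it, inside the open grey bin. Once it is out of the gap, turn the steel cam lever a full quarter turn so that it draws the two halves of the riser tight together, and leave the lever there. Do not disturb the prizes standing around.

Things in the scene. Friction and masses are not known exactly. Their poses are not given: they have to be found in the camera images.
- riser: Two-part charcoal display riser, fixed, 262 x 260 mm, top at 90 mm. Origin: centre of its underside. Its x axis crosses the gap from the fixed half (x -126 to -6 mm) to the sliding half (x 6 to 126 mm while open). Both stand on a 6 mm base plate, the floor of the gap. Two 8 mm dowels cross the gap at y = -117 and 7 mm, height 45 mm; the panel stands between them.
- cam (a joint): Cam lever angle about its vertical axis: 0 = open, lever along the riser's +y, parallel to the gap; grows anticlockwise from above to its stop at 1.571 = locked, lever along the riser's -x, away from the gap. Starts at 0 to 0.2. Friction about 0.12 N m; stays where left. It draws the sliding half in evenly with its turn; it cannot close with the panel in the gap.
- lever_grip (a point): Grip point on the steel lever: 45 mm out from the cam axis, 120 mm above the counter. The lever is an upright bar 13 mm wide, 30 mm tall (102 to 132 mm above the counter) that reaches from 16 mm behind the axis to 68 mm out; 12 mm of air below it. Its y axis points outward along the lever.
- cam_axis (a point): Point on the cam's vertical axis, on top of the fixed half, 120 mm above the counter; in the riser's frame at x = -36, y = 45 mm. Its axes turn with the lever (y along the lever). Its keeper, a 13 mm high pin, stands on the sliding half, opposite.
- fixed_face (a point): Upper edge of the fixed half's face in the gap, middle of its length, 90 mm above the counter. Axes as the riser's. The gap runs along y, is 10.5 to 12 mm wide at the start and 0 when locked.
- sliding_face (a point): Upper edge of the sliding half's face in the gap, opposite fixed_face: their distance is the gap's width. Axes as the riser's.
- panel: White plastic spacer panel, loose, 8 mm thick (its x) x 110 mm wide (its y) x 140 mm tall (its z), about 0.13 kg. Origin: middle of its lower edge. It stands upright in the gap, lower edge 6 mm above the counter, its upper 56 mm standing out above the riser's top; its middle lies at y = -55 mm in the riser's frame.
- panel_top (a point): Middle of the panel's upper edge, 140 mm above its lower edge.
- panel_mid (a point): Centre of the panel.
- bin: Open-topped grey plastic bin, fixed to the counter, 92 mm (its x) x 172 mm (its y) x 85 mm tall, walls and floor 5 mm thick. Origin: centre of its underside. It stands left or right of the riser. The panel fits in with its width along the bin's y; it may stand or lean there.
- gift_box: Bystander: cardboard gift box 90 x 150 x 75 mm, on the other side of the riser from the bin. Origin: centre of its underside.
- pin: Bystander: white bowling pin souvenir, 192 mm tall, 64 mm across. Origin: centre of its underside.
- tumbler: Bystander: steel drinks bottle with a black cap, 170 mm tall, 68 mm across. Origin: centre of its underside.
Mind the look-alikes: they are no part of the job. Several things have the shape of the panel; the one meant has the colours described above.

How it is judged:
By the outcome, as a careful person would: the job done as asked, in the order asked, and still so for the second after the job is handed in, with the robot touching nothing.
It also fails if it takes over 58 s, if anything falls off the work surface, if the arm or the gripper's body presses on something with over 40 N, if the wrist force passes 120 N, or if a joint passes its speed limit or range.

## Working session

There is one attempt and no reset: what is moved stays moved. The work goes in short steps, Python scripts to look and compute and a tool call to move; the robot and the scene stay as the last step left them, time stands still between calls to the robot, and variables do not carry over. Pictures are saved under pics/ and viewed, at most 10 in all, crops included, and the job is handed in when it is done.

Besides the shell and the picture viewer there is one more tool, called after "Request:" in YAML: its name, and indented under it one key for each argument. jog_arm: Moves the arm, as the interface text tells. Its arguments: {"type":"object","properties":{"steps":{"type":"array"},"squeeze":{"type":"number"}},"required":["steps"]}

```bash
mkdir -p pics; cat > h.py <<'E'
import numpy as np, cv2
from station import state, camera, finish_job, look_for, tip_of, hold_point_z
def pose(c,s=None):
    if "mount" in c:
        M=np.eye(4);M[:3,:3]=cv2.Rodrigues(np.array(s["tool_rot"],float))[0];M[:3,3]=s["position"]
        return M@np.array(c["mount"])
    R=cv2.Rodrigues(np.array(c["rvec"],float))[0]
    T=np.eye(4);T[:3,:3]=R.T;T[:3,3]=-R.T@np.array(c["tvec"],float).ravel();return T
def atz(c,px,z,s=None):
    T=pose(c,s);d=T[:3,:3]@np.linalg.inv(c["mtx"])@np.array([px[0],px[1],1.]);return T[:3,3]+d*(z-T[2,3])/d[2]
def cloud(c,s=None):
    T=pose(c,s);z=c["z_map"];v,u=np.mgrid[:z.shape[0],:z.shape[1]]
    K=c["mtx"];P=np.stack([(u-K[0][2])/K[0][0]*z,(v-K[1][2])/K[1][1]*z,z],-1)
    W=P@T[:3,:3].T+T[:3,3];W[z==0]=np.nan;return W
def save(c,n): cv2.imwrite(f"pics/{n}.png",c["image"][:,:,::-1])
E
python3 - <<'E'
from h import *
a=camera("scene");b=camera("side")
cv2.imwrite("pics/a.png",a["image"][:,:,::-1]);save(b,"b")
H={"fixed_face":.09,"sliding_face":.09,"panel_top":.146,"lever_grip":.12,"cam_axis":.12,"bin":0,"riser":0,"gift_box":0,"pin":0,"tumbler":0}
for n,c in(("scene",a),("side",b)):
    for t,z in H.items():
        for r in tip_of(t,c)[:3]: print(n,t,np.round(r["position"]),round(r["score"],2),np.round(atz(c,r["position"],z),3))
s=state();print(s["time"],s["tool_rot"],hold_point_z)
E
```

```text
scene fixed_face [255. 191.] 0.71 [ 0.578 -0.001  0.09 ]
scene fixed_face [244. 172.] 0.48 [ 0.575 -0.062  0.09 ]
scene fixed_face [254. 193.] 0.41 [0.583 0.001 0.09 ]
scene sliding_face [251. 192.] 0.7 [ 0.588 -0.005  0.09 ]
scene sliding_face [218. 110.] 0.67 [ 0.539 -0.28   0.09 ]
scene panel_top [246. 158.] 0.77 [ 0.569 -0.062  0.146]
scene panel_top [333. 136.] 0.73 [ 0.351 -0.021  0.146]
scene panel_top [139. 198.] 0.56 [ 0.827 -0.075  0.146]
scene lever_grip [284. 206.] 0.85 [0.55  0.083 0.12 ]
scene cam_axis [277. 195.] 0.55 [0.548 0.048 0.12 ]
scene bin [218. 112.] 0.94 [ 0.511 -0.354  0.   ]
scene bin [288. 209.] 0.41 [0.502 0.034 0.   ]
scene riser [252. 209.] 0.83 [ 0.583 -0.009  0.   ]
scene gift_box [362. 320.] 0.73 [0.506 0.355 0.   ]
scene pin [148. 152.] 0.69 [ 0.748 -0.308  0.   ]
scene tumbler [256. 352.] 0.72 [0.743 0.303 0.   ]
scene tumbler [286. 209.] 0.49 [0.505 0.033 0.   ]
side sliding_face [269. 202.] 0.94 [ 0.585 -0.007  0.09 ]
side sliding_face [150. 304.] 0.53 [0.696 0.322 0.09 ]
side sliding_face [283. 209.] 0.22 [ 0.547 -0.002  0.09 ]
side panel_top [375. 215.] 0.93 [ 0.35  -0.025  0.146]
side panel_top [282. 172.] 0.71 [ 0.576 -0.061  0.146]
side panel_top [192. 138.] 0.66 [ 0.825 -0.076  0.146]
side lever_grip [270. 232.] 0.62 [0.542 0.089 0.12 ]
side cam_axis [277. 214.] 0.71 [0.547 0.038 0.12 ]
side cam_axis [280. 193.] 0.6 [ 0.563 -0.02   0.12 ]
side cam_axis [272. 224.] 0.34 [0.546 0.069 0.12 ]
side bin [342. 149.] 0.98 [ 0.495 -0.349  0.   ]
side riser [274. 225.] 0.77 [ 0.571 -0.013  0.   ]
side gift_box [230. 375.] 0.86 [0.512 0.353 0.   ]
side pin [257. 131.] 0.68 [ 0.759 -0.32   0.   ]
side pin [232. 375.] 0.31 [0.509 0.353 0.   ]
side tumbler [148. 304.] 0.91 [0.741 0.296 0.   ]
1.1 [ 3.07648876e+00  6.35978630e-01 -3.57013519e-05] -0.0187
```

View pics/a.png

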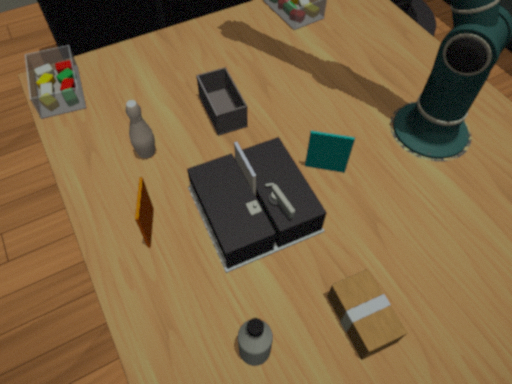

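View pics/b.png

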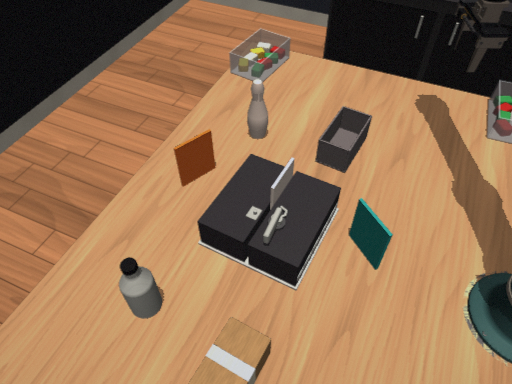

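The white panel stands in the riser gap near scene pixel (246,165). The teal and orange panels are decoys. The lever is at (283,200) and the bin at (222,105). Next I refine the yaws from depth.

```bash
python3 - <<'E'
from h import *
def fit(P):
    m=np.median(P,0);r=cv2.minAreaRect(P.astype(np.float32)*1000);return np.round(m,4),len(P),[np.round(x,1) for x in r]
for n in("scene","side"):
    c=camera(n);W=cloud(c).reshape(-1,3);C=c["image"].reshape(-1,3).astype(int)
    x,y,z=W.T
    p=(abs(x-.572)<.04)&(abs(y+.06)<.09)&(z>.105)&(z<.165)
    print(n,"panel",fit(W[p][:,:2]),np.nanmax(z[p]))
    p=(abs(x-.547)<.05)&(y>.015)&(y<.13)&(z>.105)&(z<.14)
    print("lever",fit(W[p][:,:2]),np.nanmax(z[p]))
    p=(abs(x-.57)<.2)&(abs(y)<.2)&(z>.083)&(z<.096)
    print("riser",fit(W[p][:,:2]))
    p=(abs(x-.50)<.1)&(abs(y+.35)<.14)&(z>.075)&(z<.095)
    print("bin",fit(W[p][:,:2]))
    p=(abs(x-.50)<.2)&(abs(y+.35)<.14)&(z>.015)&(z<.095)
    print("bin all",fit(W[p][:,:2]))
E
```

```text
scene panel (array([ 0.5764, -0.0511]), 355, [array([569.9, -41. ]), array([ 40. , 148.3]), np.float64(14.0)]) 0.15186226269664616
lever (array([0.5492, 0.0696]), 332, [array([546.6,  68.1]), array([18.5, 83.2]), np.float64(4.1)]) 0.13716897330541344
riser (array([0.596 , 0.0034]), 8586, [array([538.4,  -3.6]), array([252.8, 330.4]), np.float64(86.0)])
bin (array([ 0.4958, -0.3431]), 467, [array([ 496.9, -349.4]), array([175.7,  93.1]), np.float64(84.1)])
bin all (array([ 0.4958, -0.3403]), 1721, [array([ 496.9, -349.9]), array([178.5,  93.3]), np.float64(84.0)])
side panel (array([ 0.5737, -0.0502]), 371, [array([570.8, -40.7]), array([ 42.4, 151.1]), np.float64(14.7)]) 0.14900360231969867
lever (array([0.5431, 0.0729]), 311, [array([547.8,  63.8]), array([94.2, 24.7]), np.float64(87.7)]) 0.13433491893886884
riser (array([0.5703, 0.0091]), 8276, [array([540. ,  -2.5]), array([253.4, 333.1]), np.float64(85.8)])
bin (array([ 0.4988, -0.3323]), 422, [array([ 498.7, -348.3]), array([177. ,  93.5]), np.float64(83.3)])
bin all (array([ 0.4999, -0.3342]), 1707, [array([ 498.9, -348.2]), array([177.6,  93.6]), np.float64(83.6)])
```

Request:
jog_arm:
  steps:
    - [9.19, [1.95, 3.35, 0.6], [0, 0, 0.65]]
    - [9.19, [1.95, 3.35, 0.6], [0, 0, 0.65]]
    - [9.19, [1.95, 3.35, 0.6], [0, 0, 0.65]]
    - [9.19, [1.95, 3.35, 0.6], [0, 0, 0.65]]
    - [9.19, [1.95, 3.35, 0.6], [0, 0, 0.65]]
    - [9.19, [1.95, 3.35, 0.6], [0, 0, 0.65]]
    - [9.19, [1.95, 3.35, 0.6], [0, 0, 0.65]]
    - [9.19, [1.95, 3.35, 0.6], [0, 0, 0.65]]
    - [9.19, [1.95, 3.35, 0.6], [0, 0, 0.65]]
    - [9.19, [1.95, 3.35, 0.6], [0, 0, 0.65]]
    - [9.19, [1.95, 3.35, 0.6], [0, 0, 0.65]]
    - [9.19, [1.95, 3.35, 0.6], [0, 0, 0.65]]

```text
time: 2.2
position: [0.4924, -0.193, 0.2873]
tool_rot: [2.567, 1.809, 0.0]
ft_force: [0.3, -0.2, 0.2]
grip_width: 0.092
finger_force: 0.0
```

Request:
jog_arm:
  steps:
    - [9.19, [1.95, 3.35, 0.6], [0, 0, 0.65]]
    - [9.19, [1.95, 3.35, 0.6], [0, 0, 0.65]]
    - [9.19, [1.95, 3.35, 0.6], [0, 0, 0.65]]
    - [9.19, [1.95, 3.35, 0.6], [0, 0, 0.65]]
    - [9.19, [0, 0, 0], [0, 0, 0]]
    - [9.19, [0, 0, 0], [0, 0, 0]]
    - [9.19, [0, 0, 0], [0, 0, 0]]

```text
time: 2.78
position: [0.5694, -0.0615, 0.3103]
tool_rot: [2.303, 2.137, -0.002]
ft_force: [-0.0, -0.2, 0.0]
grip_width: 0.0918
finger_force: 0.0
```

```bash
python3 - <<'E'
from h import *
s=state();c=camera("wrist");save(c,"w1")
R=cv2.Rodrigues(np.array(s["tool_rot"]))[0];print(s["time"],s["position"],"toolx",R[:,0],"y",R[:,1],s["q"])
for t,z in {"fixed_face":.09,"sliding_face":.09,"panel_top":.146,"lever_grip":.12,"cam_axis":.12}.items():
    for r in tip_of(t,c)[:2]: print(t,np.round(r["position"]),round(r["score"],2),np.round(atz(c,r["position"],z,s),4))
W=cloud(c,s).reshape(-1,3);x,y,z=W.T
for n,p in dict(panel=(abs(x-.572)<.04)&(y<0.01)&(z>.135)&(z<.16),lever=(abs(x-.547)<.06)&(y>.01)&(z>.125)&(z<.14),top=(z>.083)&(z<.096)&(x>.44)).items():
    P=W[p][:,:2]
    if len(P): print(n,len(P),np.median(P,0),cv2.minAreaRect(P.astype(np.float32)*1000))
E
```

```text
2.7833 [ 0.56942665 -0.0614796   0.31025434] toolx [ 7.47802245e-02  9.97199732e-01 -7.82636014e-04] y [ 9.97199774e-01 -7.47807544e-02 -6.71142622e-04] [ 0.44469009  0.3018399  -0.49279983  1.65751433  0.15103661  1.22081779
 -0.15617051]
fixed_face [256. 122.] 0.82 [ 0.5715 -0.0041  0.09  ]
sliding_face [270. 126.] 0.91 [ 0.5878 -0.011   0.09  ]
panel_top [500. 174.] 0.92 [ 0.8243 -0.0764  0.146 ]
panel_top [263. 178.] 0.65 [ 0.5752 -0.0618  0.146 ]
lever_grip [222.  34.] 0.97 [0.5441 0.0869 0.12  ]
cam_axis [226.  77.] 0.71 [0.5442 0.0449 0.12  ]
panel 812 [ 0.57678292 -0.05926839] ((576.6144409179688, -61.47742462158203), (109.09390258789062, 7.724247455596924), 85.96770477294922)
lever 1115 [0.54762942 0.06807398] ((547.2671508789062, 66.85650634765625), (13.154695510864258, 82.78099060058594), 1.3946417570114136)
top 42829 [5.93419148e-01 1.27927877e-05] ((645.7322998046875, -114.51153564453125), (458.2667541503906, 397.6916198730469), 86.140625)
```

View pics/w1.png

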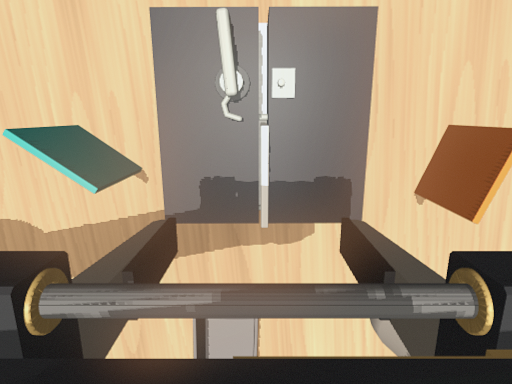

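The picture shows the white panel edge-on at about (265,120–225), with the lever at (226,50) and its axis at (231,82). The depth fit puts the panel at (0.577,-0.0615) with yaw -4°, which agrees with the tool yaw. The cam axis measures (0.548,0.041), which matches the riser geometry.

Request:
jog_arm:
  squeeze: 30
  steps:
    - [9.19, [0.36, 0, -3.5], [0, 0, 0]]
    - [9.19, [0.36, 0, -3.5], [0, 0, 0]]
    - [9.19, [0, 0, -3.5], [0, 0, 0]]
    - [9.19, [0, 0, -3.5], [0, 0, 0]]
    - [6, [0, 0, -3.0], [0, 0, 0]]
    - [4, [0, 0, -2.0], [0, 0, 0]]
    - [3, [0, 0, -1.6], [0, 0, 0]]
    - [2, [0, 0, 0], [0, 0, 0]]
    - [0, [0, 0, 0], [0, 0, 0]]
    - [0, [0, 0, 0], [0, 0, 0]]
    - [0, [0, 0, 0], [0, 0, 0]]
    - [0, [0, 0, 0], [0, 0, 0]]

```text
time: 4.08
position: [0.5778, -0.0609, 0.106]
tool_rot: [2.301, 2.136, 0.002]
ft_force: [0.7, 1.2, -0.9]
grip_width: 0.0408
finger_force: 0.0
```

Request:
jog_arm:
  steps:
    - [0, [0, 0, 0], [0, 0, 0]]
    - [0, [0, 0, 0], [0, 0, 0]]
    - [0, [0, 0, 0], [0, 0, 0]]

```text
time: 4.33
position: [0.5771, -0.0608, 0.105]
tool_rot: [2.302, 2.137, 0.001]
ft_force: [-0.5, -0.2, -0.4]
grip_width: 0.0207
finger_force: 0.0
```

Request:
jog_arm:
  steps:
    - [0, [0, 0, 0], [0, 0, 0]]
    - [0, [0, 0, 0], [0, 0, 0]]
    - [0, [0, 0, 0], [0, 0, 0]]
    - [0, [0, 0, 0], [0, 0, 0]]
    - [0, [0, 0, 0], [0, 0, 0]]

```text
time: 4.75
position: [0.577, -0.0607, 0.1046]
tool_rot: [2.302, 2.138, -0.0]
ft_force: [-0.7, -0.1, 1.9]
grip_width: 0.0078
finger_force: 30.0
```

Request:
jog_arm:
  steps:
    - [0, [0, 0, 0.4], [0, 0, 0]]
    - [0, [0, 0, 0.8], [0, 0, 0]]
    - [0, [0, 0, 0.8], [0, 0, 0]]
    - [0, [0, 0, 0.8], [0, 0, 0]]

```text
time: 5.08
position: [0.577, -0.0606, 0.1335]
tool_rot: [2.302, 2.138, 0.0]
ft_force: [-0.0, 0.3, -2.0]
grip_width: 0.0079
finger_force: 30.0
```

Request:
jog_arm:
  steps:
    - [0, [0, 0, 2.4], [0, 0, 0]]
    - [0, [0, 0, 2.4], [0, 0, 0]]
    - [0, [0, 0, 2.4], [0, 0, 0]]
    - [0, [0, 0, 2.4], [0, 0, 0]]
    - [0, [-0.5, -1.5, 0], [0, 0, 0]]
    - [0, [-1, -2.9, 0], [0, 0, -0.04]]
    - [0, [-1, -2.9, 0], [0, 0, -0.04]]
    - [0, [-1, -2.9, 0], [0, 0, -0.04]]
    - [0, [-1, -2.9, 0], [0, 0, -0.04]]
    - [0, [-1, -2.9, 0], [0, 0, -0.04]]
    - [0, [-1, -2.9, 0], [0, 0, -0.04]]
    - [0, [-1, -2.9, 0], [0, 0, -0.04]]

```text
time: 6.08
position: [0.5013, -0.28, 0.2297]
tool_rot: [2.332, 2.103, 0.0]
ft_force: [0.4, -0.7, -1.8]
grip_width: 0.0079
finger_force: 30.0
```

Request:
jog_arm:
  steps:
    - [0, [-1, -2.9, 0], [0, 0, -0.04]]
    - [0, [-0.9, -2.5, 0], [0, 0, -0.03]]
    - [0, [-0.5, -1.4, 0], [0, 0, 0]]
    - [0, [0, 0, 0], [0, 0, 0]]
    - [0, [0, 0, 0], [0, 0, 0]]

```text
time: 6.5
position: [0.4777, -0.347, 0.2291]
tool_rot: [2.342, 2.093, 0.001]
ft_force: [-0.6, 0.9, -1.1]
grip_width: 0.008
finger_force: 30.0
```

```bash
python3 - <<'E'
from h import *
s=state();print(s["time"],s["position"],s["grip_width"],s["ft_force"])
c=camera("side");save(c,"s2")
E
```

```text
6.5 [ 0.47771778 -0.34703269  0.22912168] 0.00796963571994504 [-0.61945261  0.88860523 -1.09832109]
```

View pics/s2.png

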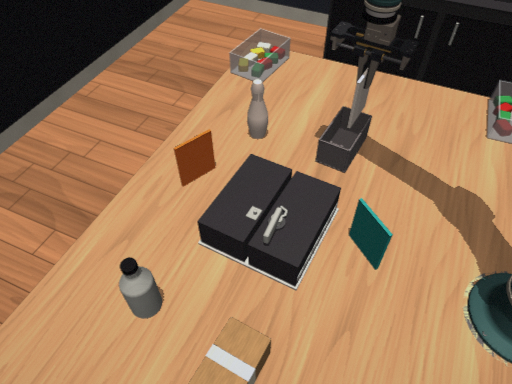

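The panel is held upright over the bin at about (357,110), and the riser gap is empty.

Request:
jog_arm:
  steps:
    - [0, [0, 0, -1.5], [0, 0, 0]]
    - [0, [0, 0, -2.5], [0, 0, 0]]
    - [0, [0, 0, -2.5], [0, 0, 0]]
    - [0, [0, 0, -2.5], [0, 0, 0]]
    - [0, [0, 0, -1.8], [0, 0, 0]]
    - [0, [0, 0, -1.0], [0, 0, 0]]
    - [0, [0, 0, -0.4], [0, 0, 0]]
    - [0, [0, 0, -0.2], [0, 0, 0]]
    - [0, [0, 0, -0.1], [0, 0, 0]]
    - [0, [0, 0, -0.1], [0, 0, 0]]
    - [0, [0, 0, 0], [0, 0, 0]]

```text
time: 7.47
position: [0.4787, -0.3471, 0.1037]
tool_rot: [2.339, 2.094, 0.001]
ft_force: [-0.0, -0.2, -0.4]
grip_width: 0.0083
finger_force: 30.0
```

Request:
jog_arm:
  steps:
    - [0, [0, 0, -0.1], [0, 0, 0]]
    - [0, [0, 0, 0], [0, 0, 0]]
    - [1.2, [0, 0, 0], [0, 0, 0]]
    - [1.6, [0, 0, 0], [0, 0, 0]]
    - [2.4, [0, 0, 0], [0, 0, 0]]
    - [4, [0, 0, 0], [0, 0, 0]]
    - [4, [0, 0, 0], [0, 0, 0]]
    - [4, [0, 0, 0], [0, 0, 0]]
    - [4, [0, 0, 0], [0, 0, 0]]

```text
time: 8.22
position: [0.4779, -0.3467, 0.1015]
tool_rot: [-2.341, -2.095, 0.0]
ft_force: [0.4, -0.0, -0.2]
grip_width: 0.0404
finger_force: 0.0
```

Request:
jog_arm:
  steps:
    - [4, [0, 0, 1], [0, 0, 0]]
    - [4, [0, 0, 2.5], [0, 0, 0]]
    - [4, [0, 0, 3.5], [0, 0, 0]]
    - [4, [0, 0, 3.5], [0, 0, 0]]
    - [4, [0, 0, 2.5], [0, 0, 0]]
    - [4, [0, 0, 0], [0, 0, 0]]

```text
time: 8.72
position: [0.481, -0.3482, 0.2385]
tool_rot: [2.333, 2.088, 0.004]
ft_force: [0.5, -0.2, 0.8]
grip_width: 0.0404
finger_force: 0.0
```

```bash
python3 - <<'E'
from h import *
s=state();print(s["time"],s["position"],s["grip_width"],s["ft_force"])
R=cv2.Rodrigues(np.array(s["tool_rot"]))[0];print(R[:,1],s["q"])
c=camera("side");cv2.imwrite("pics/s3.png",cv2.resize(c["image"][90:250,180:400,::-1],None,fx=3,fy=3))
E
```

```text
8.7167 [ 0.48097388 -0.3482423   0.23854956] 0.04037738384699926 [ 0.46497742 -0.19517252  0.80384077]
[ 0.99385698 -0.11026039  0.009537  ] [ 0.85819416  0.37569853 -0.36860276  1.71047864  0.15255808  1.07244987
  0.33083398]
```

View pics/s3.png

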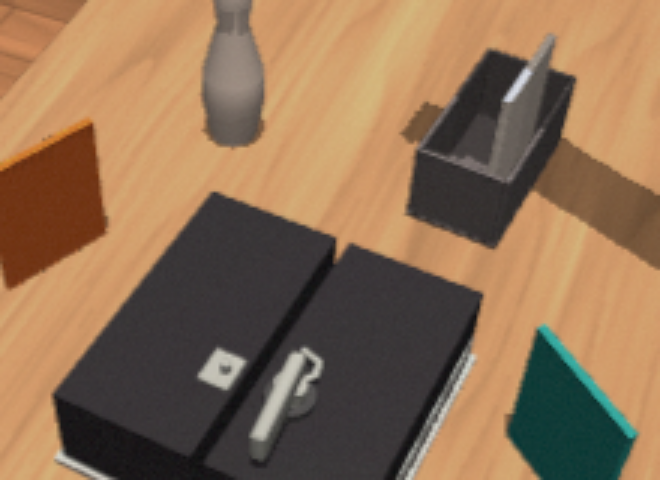

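The panel stands in the bin at crop position (525,110), the gap is empty, and nothing else has moved. Next is the lever.

Request:
jog_arm:
  steps:
    - [4, [0.3, 2, 0], [0, 0, 0.1]]
    - [4, [0.55, 3.6, 0], [0, 0, 0.11]]
    - [4, [0.55, 3.6, 0], [0, 0, 0.11]]
    - [4, [0.55, 3.6, 0], [0, 0, 0.11]]
    - [4, [0.55, 3.6, 0], [0, 0, 0.11]]
    - [4, [0.55, 3.6, 0], [0, 0, 0.11]]
    - [4, [0.55, 3.6, 0], [0, 0, 0.11]]
    - [4, [0.55, 3.6, 0], [0, 0, 0.11]]
    - [4, [0.55, 3.6, 0], [0, 0, 0.11]]
    - [4, [0.55, 3.6, 0], [0, 0, 0.11]]
    - [4, [0.55, 3.6, 0], [0, 0, 0.11]]
    - [4, [0.55, 3.6, 0], [0, 0, 0.11]]

```text
time: 9.77
position: [0.5399, 0.0718, 0.2303]
tool_rot: [-2.189, -2.251, 0.003]
ft_force: [0.7, -0.1, 0.6]
grip_width: 0.0403
finger_force: 0.0
```

Request:
jog_arm:
  steps:
    - [4, [0.3, 1.8, 0], [0, 0, 0.0]]
    - [4, [0, 0, 0], [0, 0, 0]]
    - [4, [0, 0, 0], [0, 0, 0]]
    - [4, [0, 0, 0], [0, 0, 0]]

```text
time: 10.1
position: [0.5435, 0.0865, 0.2305]
tool_rot: [-2.191, -2.25, 0.003]
ft_force: [0.4, 0.1, -0.7]
grip_width: 0.0402
finger_force: 0.0
```

```bash
python3 - <<'E'
from h import *
s=state();c=camera("wrist")
R=cv2.Rodrigues(np.array(s["tool_rot"]))[0];print(s["time"],s["position"],"y",R[:,1],R[:,2],s["q"])
for t,z in {"lever_grip":.12,"cam_axis":.12}.items():
    for r in tip_of(t,c)[:2]: print(t,np.round(r["position"]),round(r["score"],2),np.round(atz(c,r["position"],z,s),4))
W=cloud(c,s).reshape(-1,3);x,y,z=W.T
P=W[(abs(x-.547)<.06)&(y>.01)&(y<.15)&(z>.125)&(z<.14)][:,:2]
if len(P): print(len(P),cv2.minAreaRect(P.astype(np.float32)*1000))
E
```

```text
10.1 [0.54349972 0.0864793  0.23054309] y [ 0.99965278  0.02625548 -0.00222767] [-2.20321152e-03 -9.60497752e-04 -9.99997112e-01] [ 0.25401882  0.35174501 -0.58356853  1.80112494  0.22015259  1.05623612
 -0.38476542]
lever_grip [259. 187.] 0.65 [0.5449 0.0886 0.12  ]
cam_axis [259. 236.] 0.95 [0.546  0.0419 0.12  ]
1284 ((547.6439819335938, 68.06311798095703), (12.244610786437988, 82.65292358398438), 1.3869796991348267)
```

Request:
jog_arm:
  squeeze: 25
  steps:
    - [4, [0.35, 0, -2], [0, 0, 0]]
    - [4, [0, 0, -3], [0, 0, 0]]
    - [4, [0, 0, -3], [0, 0, 0]]
    - [4, [0, 0, -2.5], [0, 0, 0]]
    - [4, [0, 0, -1.6], [0, 0, 0]]
    - [4, [0, 0, -1.0], [0, 0, 0]]
    - [3, [0, 0, 0], [0, 0, 0]]
    - [2, [0, 0, 0], [0, 0, 0]]
    - [0, [0, 0, 0], [0, 0, 0]]
    - [0, [0, 0, 0], [0, 0, 0]]
    - [0, [0, 0, 0], [0, 0, 0]]
    - [0, [0, 0, 0], [0, 0, 0]]

```text
time: 11.25
position: [0.5474, 0.0875, 0.1017]
tool_rot: [-2.193, -2.25, 0.001]
ft_force: [-4.8, -0.3, 5.8]
grip_width: 0.013
finger_force: 24.9
```

Request:
jog_arm:
  steps:
    - [0, [0, 0, 0], [0, 0, 0]]
    - [0, [0, 0, 0], [0, 0, 0]]

```text
time: 11.42
position: [0.5474, 0.0875, 0.1018]
tool_rot: [-2.193, -2.25, 0.001]
ft_force: [-4.7, -0.5, 4.6]
grip_width: 0.013
finger_force: 24.9
```

Request:
jog_arm:
  steps:
    - [0, [-0.47, -0.04, 0], [0, 0, 1]]
    - [0, [-0.46, -0.09, 0], [0, 0, 1]]
    - [0, [-0.45, -0.13, 0], [0, 0, 1]]
    - [0, [-0.44, -0.18, 0], [0, 0, 1]]
    - [0, [-0.41, -0.22, 0], [0, 0, 1]]
    - [0, [-0.39, -0.27, 0], [0, 0, 1]]
    - [0, [-0.36, -0.31, 0], [0, 0, 1]]

```text
time: 12.0
position: [0.5166, 0.0758, 0.1017]
tool_rot: [-1.232, -2.888, 0.001]
ft_force: [-6.0, 2.3, 7.9]
grip_width: 0.0129
finger_force: 24.9
```

Request:
jog_arm:
  steps:
    - [0, [-0.33, -0.34, 0], [0, 0, 1]]
    - [0, [-0.29, -0.37, 0], [0, 0, 1]]
    - [0, [-0.25, -0.4, 0], [0, 0, 1]]
    - [0, [-0.2, -0.43, 0], [0, 0, 1]]
    - [0, [-0.16, -0.44, 0], [0, 0, 1]]
    - [0, [-0.11, -0.46, 0], [0, 0, 1]]
    - [0, [-0.06, -0.47, 0], [0, 0, 1]]
    - [0, [0, 0, 0], [0, 0, 0]]
    - [0, [0, 0, 0], [0, 0, 0]]

```text
time: 12.75
position: [0.5016, 0.0452, 0.1016]
tool_rot: [-0.123, -3.135, 0.005]
ft_force: [-12.3, -1.7, 15.5]
grip_width: 0.013
finger_force: 25.0
```

```bash
python3 - <<'E'
from h import *
s=state();R=cv2.Rodrigues(np.array(s["tool_rot"]))[0];print(np.degrees(np.arctan2(R[1,1],R[0,1])),s["position"],s["ft_force"],s["moment"],s["q"])
p=np.array(s["position"][:2])-[.548,.041];print(np.degrees(np.arctan2(p[1],p[0])),np.hypot(*p))
E
```

```text
85.51027009041158 [0.50160188 0.04524397 0.10164831] [-12.25283452  -1.71097065  15.4613973 ] [-0.14822912  2.35176823 -0.03744998] [ 0.54186477  0.56321185 -0.87931663  2.00146549  0.58039793  0.85204406
  0.82845519]
174.77378244567976 0.046591811147768274
```

Request:
jog_arm:
  steps:
    - [0, [0.1, -0.12, 0.1], [0, 0, 0.2]]
    - [0, [0, -0.12, 0], [0, 0, 0.2]]
    - [0, [0, -0.1, 0], [0, 0, 0.15]]
    - [0, [0, 0, 0], [0, 0, 0]]

```text
time: 13.08
position: [0.5017, 0.0448, 0.1017]
tool_rot: [-0.032, -3.136, -0.003]
ft_force: [-10.7, 6.7, 6.4]
grip_width: 0.0133
finger_force: 25.5
```

```bash
python3 - <<'E'
from h import *
s=state();R=cv2.Rodrigues(np.array(s["tool_rot"]))[0];print(np.degrees(np.arctan2(R[1,1],R[0,1])),s["position"],s["ft_force"],s["moment"])
p=np.array(s["position"][:2])-[.548,.041];print(np.degrees(np.arctan2(p[1],p[0])),np.hypot(*p))
E
```

```text
88.84084683475075 [0.50166493 0.04480519 0.1017469 ] [-10.7355424    6.67780564   6.38689591] [ 1.29354036  2.20626874 -0.53689279]
175.3052185755726 0.046491054755475776
```

Request:
jog_arm:
  steps:
    - [0, [0, -0.2, 0], [0, 0, 0]]
    - [0, [0, -0.2, 0], [0, 0, 0]]
    - [0, [0, 0, 0], [0, 0, 0]]

```text
time: 13.33
position: [0.5018, 0.0447, 0.1018]
tool_rot: [-0.029, -3.137, -0.013]
ft_force: [-9.4, 14.4, 1.4]
grip_width: 0.0134
finger_force: 25.3
```

Request:
jog_arm:
  steps:
    - [2, [0, 0, 0], [0, 0, 0]]
    - [3, [0, 0.3, 0], [0, 0, 0]]
    - [4, [0, 0.3, 0], [0, 0, 0]]
    - [4, [0, 0, 0], [0, 0, 0]]
    - [4, [0, 0, 0], [0, 0, 0]]

```text
time: 13.75
position: [0.5058, 0.0441, 0.102]
tool_rot: [0.033, 3.14, -0.001]
ft_force: [-0.7, -0.2, 0.5]
grip_width: 0.0397
finger_force: 0.0
```

Request:
jog_arm:
  steps:
    - [4, [0, 0, 1.5], [0, 0, 0]]
    - [4, [0, 0, 3], [0, 0, 0]]
    - [4, [0, 0, 4], [0, 0, 0]]
    - [4, [0, 0, 4], [0, 0, 0]]
    - [4, [0, 0, 3], [0, 0, 0]]
    - [4, [0, 0, 0], [0, 0, 0]]
    - [4, [0, 0, 0], [0, 0, 0]]

```text
time: 14.33
position: [0.5062, 0.0438, 0.2581]
tool_rot: [0.035, 3.138, -0.002]
ft_force: [0.2, -0.8, -0.5]
grip_width: 0.0402
finger_force: 0.0
```

```bash
python3 - <<'E'
from h import *
s=state();c=camera("wrist");save(c,"w4")
W=cloud(c,s).reshape(-1,3);x,y,z=W.T
P=W[(x<.6)&(x>.45)&(abs(y-.045)<.05)&(z>.125)&(z<.14)][:,:2]
print(s["time"],s["position"],s["ft_force"],len(P),cv2.minAreaRect(P.astype(np.float32)*1000))
d=camera("side");save(d,"s4")
for t,z in {"fixed_face":.09,"sliding_face":.09,"cam_axis":.12,"lever_grip":.12}.items():
  for c2 in(c,d):
    for r in tip_of(t,c2)[:1]: print(t,round(r["score"],2),np.round(atz(c2,r["position"],z,s),4))
E
```

```text
14.3333 [0.50621854 0.04380917 0.25807017] [ 0.22947788 -0.84448081 -0.52077832] 1111 ((521.4230346679688, 43.667808532714844), (12.940539360046387, 82.87965393066406), 85.8965072631836)
fixed_face 0.57 [ 0.5721 -0.0065  0.09  ]
fixed_face 0.83 [ 0.5775 -0.0083  0.09  ]
sliding_face 0.87 [ 0.5775 -0.0046  0.09  ]
sliding_face 0.93 [ 0.5712 -0.0029  0.09  ]
cam_axis 0.56 [0.5439 0.0404 0.12  ]
cam_axis 0.21 [0.5627 0.0196 0.12  ]
lever_grip 0.68 [0.501  0.0436 0.12  ]
lever_grip 0.56 [0.5042 0.0483 0.12  ]
```

View pics/s4.png

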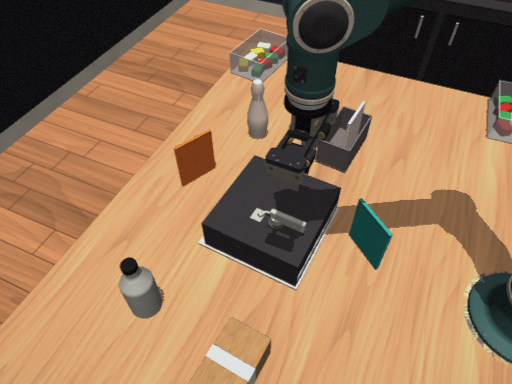

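View pics/w4.png

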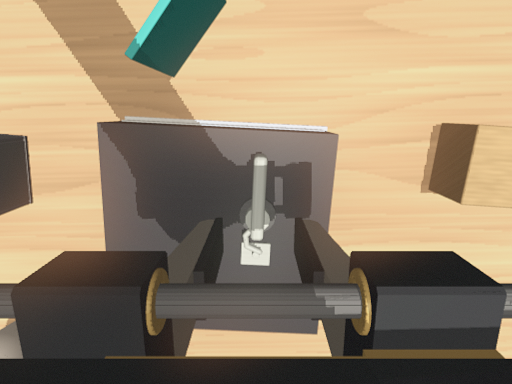

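The side view shows the gap closed, with the lever hooked to the keeper at (262,214). The panel stands in the bin at (355,118), and the prizes haven't moved. The lever measures 175.9° in the world frame, against a locked direction of 176°. Handing in.

```bash
python3 -c "
from station import finish_job
print(finish_job())"
```

```text
the job is handed in; nothing more can be done
None
```

The job is handed in: the white panel stands in the grey bin, the cam lever is at its locked stop with the riser gap closed, and the prizes look undisturbed (about 14 s of the 58 s used).

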